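# Hold the spring probe on the scrap-metal disc

## Robot

A 6-joint arm with a two-finger parallel gripper is mounted at the origin on the work surface. World frame = base frame: x ahead of the robot, y to its left, z up, the work surface at z = 0. Lengths are in mm, angles in rad, forces in N, time in s.
With the tool pointing down it reaches from about 350 to 875 mm from the base axis. Payload 4.2 kg.
Tool frame: the origin (TCP) lies between the finger pads; the fingertips stand 17 mm ahead of it and the grasp point (between the pads) lies 2 mm behind it (nose_length is the distance from the TCP to the fingertips, in mm); z points along the fingers, y is the direction in which the jaws open and shut (so a half turn about z gives the same grasp; the last joint's range is limited). The gripper opens to 85 mm and grips with 20 to 120 N. Pads are 22 mm wide; open, the fingers measure 114 mm over their backs; the gripper's body (76 mm by 85 mm) begins 54 mm behind the grasp point. The pads swing forward as they close: fully open they stand 13 mm farther back than shut.
Start: joints at [1.409, 0.385, 0.008, 0, -1.194, -0.259], TCP at [255.273, 570.469, 248.312] pointing down, gripper open.
Joint ranges: [-3.14, 3.14], [-1.21, 2.06], [-1.07, 1.41], [-3.16, 2.05], [-2.99, -0.16], [-3.1, 3.1]. Speed limits (rad/s): [2.79, 2.79, 3.14, 3.14, 3.14, 3.14].

## Interface

Orientations are given as a unit quaternion [x, y, z, w].
In Python, from bench import * gives the robot as it stands.
- The arm moves only by the tool jog_arm, never from a script. Its argument "increments" is a list of rows, each a list of 4 numbers: the shift along the tool's x, y, z in m, then the turn about the tool's z in degrees. A call has 1 to 10 rows; each row is the pose to reach, as a shift and turn from the pose measured when the call began, along the tool's axes at that moment; what a row does not reach only later rows make up. A row lasts 1/8 s, in which the tool goes at most 62.5 mm and 10.7 degrees, less where a joint would pass 70% of its speed; a pose out of reach is approached as far as the arm can. A call with a gripper value outside its range is refused whole. "hand" is the gripper's target within -1 to 1 (fully open at 1, half-way at 0, shut at -1), set as the call begins (left out, the last holds). The fingers move at their own pace and stop on an object; the grip force is fixed at half the most. Time passes only in rows, so rows that repeat a pose let the fingers close. It gives the time, the measured TCP pose, the force and the opening at its end, in the units of the state.
- read_state(): the state, without advancing time (a new reading comes with each control period).
- get_image(name): name is "scene" or "side" or "wrist"; returns the picture (384x512x3 uint8, red, green, blue); there is no depth.
- calibration(name): a dict with "fx", "fy", "cx", "cy" (pixels), "position" and "rotation" of the camera in the world; the wrist camera has in their place "hand_eye" (4x4, takes a point from camera to tool coordinates, whose origin is the TCP and whose axes are the flange's). Camera axes: x right, y up, looking along -z (the intrinsics and any distortion apply to the point x, -y, -z); pixel columns grow to the right and rows downward; lengths in mm; the calibration is good to about 2 mm. A picture is of the moment at which its call begins: read the wrist's pose just before it. calibration takes no time and is no camera call.
- job_done(): hands the job in, once; it reports no verdict.
The state is a dict: "clock": time; "joints": joint angles; "joint_vel": joint speeds; "joint_efforts": joint torques, N m; "position": TCP position; "ee_rot": TCP orientation; "contact_force": force on the tool from outside, world axes, zero at the start; "wrist_torque": the same for the moment, N m; "gripper_width": finger opening in mm.
Only numpy, scipy, OpenCV 4.12 (cv2) and the standard library are available. Lean on these libraries where they do the work, as an engineer would, in place of code of your own. Each camera call takes 0.05 s, during which the arm holds its last target.

## Task

Take the hand probe out of its stand, aim it upright over the middle of the solid round disc in the tray, and press it straight down so that its spring-loaded nose sinks half-way into the barrel, never all the way. Keep it pressed there, steady, for the reading: the job finishes while you are still holding the probe on the disc. Leave the disc and the other things where they lie.

Things in the scene. Friction and masses are not known exactly. Their poses are not given: they have to be found in the camera images.
- probe_grip (a point): Hand probe, loose, 0.25 kg, upright in its stand, nose down, 150 mm long. Point: middle of its upper grip, 116 mm above the free nose tip; z up along the probe. Grip barrel 30 mm dia., from 30 mm below the point to 34 mm above; under it a black flange 44 mm dia., 8 mm thick, resting on the stand; then a lower barrel 28 mm dia., 58 mm long, and the nose. Grip at any yaw; 40 N is safe.
- probe_tip (a point): Centre of the flat end of the probe's steel nose, 18 mm diameter, which stands 20 mm out of the lower barrel when free. It moves with the nose.
- nose (a joint): How far the spring nose is pushed into the barrel, m: 0 free, 0.016 fully in; half-way is 0.008. Spring: it starts to move at 3 N and needs 0.4 N more per mm (6.2 N half-way, 9.4 N fully in). It springs out again when released.
- stand_top (a point): Centre of the hole in the top of the probe's stand, a fixed grey plastic block 90 x 90 x 90 mm with a round upright hole 34 mm in diameter right through. The probe's lower barrel and nose hang in the hole; its nose tip starts 78 mm below this point, so it must be lifted at least that far.
- tray: Fixed shallow aluminium tray, 170 x 300 mm (x, y), 16 mm high, wall and floor 3 mm. Origin at the centre of its underside. Three steel pieces lie flat in it side by side along its y, about 90 mm apart, in any order.
- disc_top (a point): Centre of the top face of the solid round steel disc, 56 mm diameter, 14 mm thick, 0.25 kg, loose: the piece to be tested.
- ring_top (a point): Centre (over its hole) of the top of the round steel ring, 56 mm outside, 26 mm hole, 14 mm thick. Leave alone.
- square_top (a point): Centre of the top of the square steel plate, 56 x 56 mm, 14 mm thick. Leave alone.
- tub: Clear plastic tub of metal contacts, 90 x 120 mm, 60 mm high, loose, beyond the work. Origin at the centre of its underside. Leave alone.
- pliers: Black-handled pliers, 175 mm long, lying flat beyond the work; origin at the joint, on the bench. Leave alone.
Things that resemble listed ones, but are neither listed nor needed, are in the scene too. What is shaped like the part that bears disc_top but red is not meant.

How it is judged (in metres and radians):
On the way, in this order (a step that is already met when the one before it is completed fails the run):
1. the probe is lifted out of its stand, held in the fingers, nose free (z of probe_tip in the frame of stand_top above 0 m and contact force between the fingers and probe above 2 N and value of joint nose below 0.002 m), for 0.1 s.
2. the probe is aimed upright over the middle of the disc, nose still free (horizontal distance between probe_tip and disc_top below 0.012 m and angle between probe_grip's own z axis and vertical below 0.17 rad and value of joint nose below 0.002 m and contact force between the fingers and probe above 2 N), for 0.1 s.
3. the nose is pressed half-way in on the disc (horizontal distance between probe_tip and disc_top below 0.012 m and value of joint nose between 0.005 and 0.011 m and contact force between nose and disc above 2 N and contact force between the fingers and probe above 2 N and angle between probe_grip's own z axis and vertical below 0.17 rad), for 0.5 s.
At the end, for the whole second after the job is handed in: Fingers still hold the probe upright (within 10 degrees), tip within 12 mm of the disc's middle, nose steady and 5 to 11 mm in, bearing on the disc with over 2 N; disc within 15 mm of its start, probe touching neither stand nor tray, fingers off the disc. Finishes while holding (all of step 3 and velocity of joint nose between -0.01 and 0.01 m/s and distance of disc_top from where it was at the start of the episode below 0.015 m and contact force between probe and stand below 0.1 N and contact force between probe and tray below 0.1 N and contact force between the fingers and disc below 0.1 N); the arm keeps its last pose, push and grip.
It fails at once if the nose is pushed all the way in (value of joint nose above 0.015 m).
It fails at once if the ring, square plate, tub or pliers are disturbed (distance of any of ring_top, square_top, tub, pliers from where it was at the start of the episode above 0.02 m).
It also fails if it takes over 38 s, if anything falls off the work surface, if the arm or the gripper's body presses on something with over 40 N, if the wrist force passes 120 N, or if a joint passes its speed limit or range.

## Working session

There is one attempt and no reset: what is moved stays moved. The work goes in short steps, Python scripts to look and compute and a tool call to move; the robot and the scene stay as the last step left them, time stands still between calls to the robot, and variables do not carry over. Pictures are saved under pics/ and viewed, and the job is handed in when it is done.

Besides the shell and the picture viewer there is one more tool, called after "Call:" by a JSON object that holds its "fn" and its "kwargs", one argument or row to a line. jog_arm: Moves the arm, as the interface text tells. Its arguments: {"type":"object","properties":{"increments":{"type":"array"},"hand":{"type":"number"}},"required":["increments"]}

```bash
ls; mkdir -p pics
python3 - <<'E'
from bench import *
import cv2
s=read_state();print(s)
for n in ["scene","side","wrist"]:
    im=get_image(n);cv2.imwrite(f"pics/a_{n}.png",im[:,:,::-1]);print(n,calibration(n))
E
```

```text
pics
{'clock': 0.0, 'joints': array([ 1.40855585e+00,  3.85554017e-01,  6.59744542e-03, -5.21893869e-04,
       -1.19399638e+00, -2.58586632e-01]), 'joint_vel': array([-3.99169999e-05, -5.21630949e-04,  5.48624757e-04, -7.65016042e-04,
        1.22170871e-04, -1.01461963e-03]), 'joint_efforts': array([ 3.25741064e-05, -3.92293489e+01,  1.88397717e+01,  4.18617547e+00,
       -4.61652220e-03,  1.19161555e-06]), 'position': array([255.07941629, 569.96289417, 247.20857528]), 'ee_rot': array([ 9.77923911e-01, -2.08958377e-01, -1.90330138e-04,  1.08873995e-03]), 'contact_force': array([ 0.1133633 , -0.46346851, -0.32060215]), 'wrist_torque': array([-0.00418585, -0.02107536, -0.02818341]), 'gripper_width': 85.59834480076599}
scene {'fx': 408.6943644131036, 'fy': 408.6943644131036, 'cx': 258.3687175058064, 'cy': 200.0123238631005, 'position': array([1612.64505264,  181.87936806,  754.52700241]), 'rotation': array([0.3001125 , 0.37674012, 0.68325177, 0.54878628])}
side {'fx': 431.73694578369765, 'fy': 431.73694578369765, 'cx': 255.029646812994, 'cy': 193.7033105752229, 'position': array([ 335.66040679, -810.16119195,  788.38788474]), 'rotation': array([ 0.41933607, -0.06850949, -0.15234611,  0.89233087])}
wrist {'fx': 301.50878751309017, 'fy': 301.50878751309017, 'cx': 258.69961159410764, 'cy': 195.44175779325695, 'hand_eye': array([[-5.17692623e-04,  9.63676094e-01,  2.67073244e-01,
         6.81937417e+01],
       [ 9.99999760e-01,  3.75917436e-04,  5.81974628e-04,
         4.17250070e-01],
       [ 4.60437547e-04,  2.67073481e-01, -9.63676058e-01,
        -1.27452746e+02],
       [ 0.00000000e+00,  0.00000000e+00,  0.00000000e+00,
         1.00000000e+00]])}
```

View pics/a_scene.png

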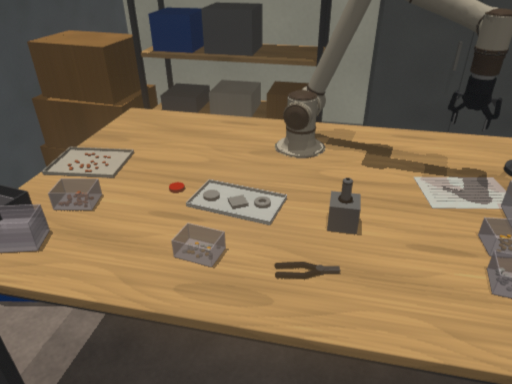

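View pics/a_side.png

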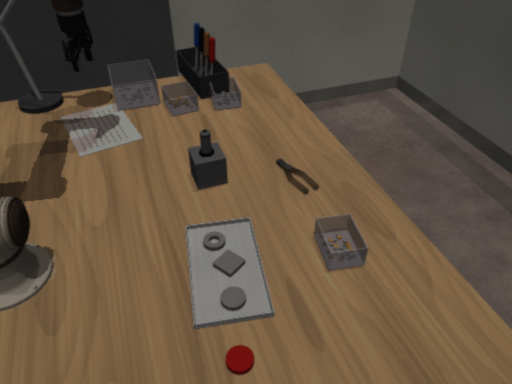

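View pics/a_wrist.png

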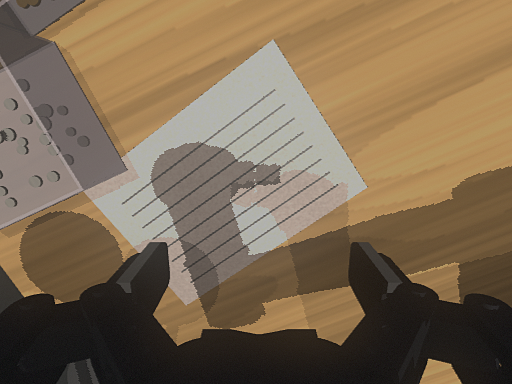

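```bash
cat > h.py <<'E'
from bench import *
import numpy as np,cv2
from scipy.spatial.transform import Rotation as R
def cam(n,s=None):
    c=calibration(n)
    if n=="wrist":
        H=c["hand_eye"];T=R.from_quat(s["ee_rot"]).as_matrix()
        return c,T@H[:3,:3],T@H[:3,3]+s["position"]
    return c,R.from_quat(c["rotation"]).as_matrix(),c["position"]
def ray(n,u,v,s=None):
    c,M,p=cam(n,s)
    d=M@np.array([(u-c["cx"])/c["fx"],-(v-c["cy"])/c["fy"],-1]);return p,d
def atz(n,u,v,z,s=None):
    p,d=ray(n,u,v,s);return p+d*(z-p[2])/d[2]
def proj(n,P,s=None):
    c,M,p=cam(n,s);q=M.T@(np.asarray(P,float)-p)
    return c["cx"]+c["fx"]*q[0]/-q[2],c["cy"]+c["fy"]*q[1]/q[2]
E
python3 - <<'E'
import cv2
a=cv2.imread("pics/a_scene.png")[150:270,170:370];b=cv2.imread("pics/a_side.png")[115:335,150:290]
cv2.imwrite("pics/b1.png",cv2.resize(a,None,fx=4,fy=4,interpolation=cv2.INTER_CUBIC))
cv2.imwrite("pics/b2.png",cv2.resize(b,None,fx=2.7,fy=2.7,interpolation=cv2.INTER_CUBIC))
E
```

```text
(no output)
```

View pics/b1.png

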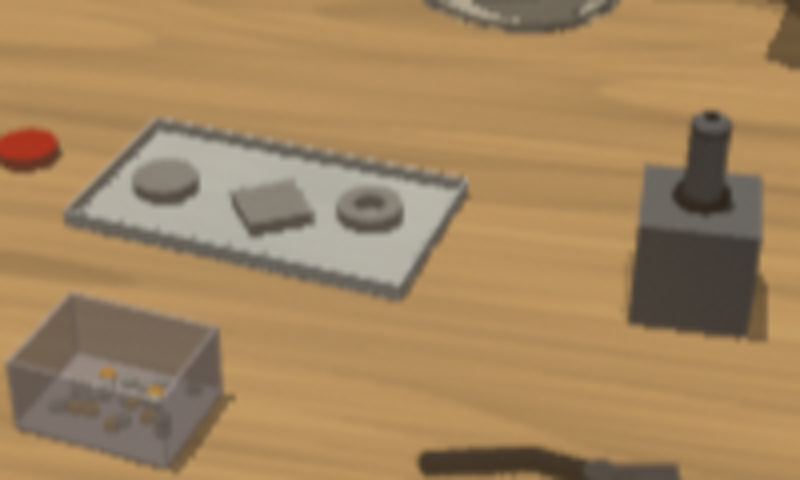

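View pics/b2.png

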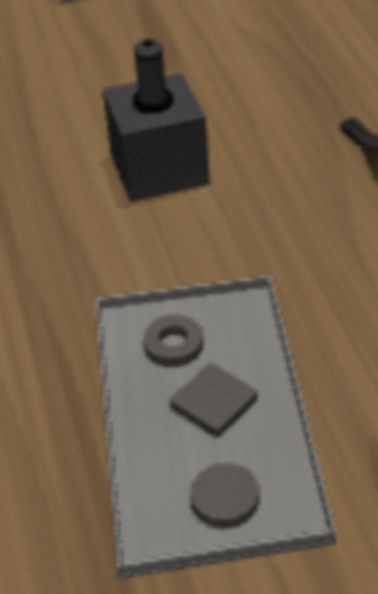

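Run:
```python
from h import *
pr=lambda *a:print(a[0],np.round(atz(*a),1))
print("disc");pr("scene",211.0,193.7,17);pr("side",233.1,295.8,17)
print("ring");pr("scene",262.2,200.9,17);pr("side",214.2,239.5,17)
print("probe top");pr("scene",347.6,179.4,162);pr("side",204.7,131.7,162)
print("stand corners")
for u,v in [(645,166),(763,178),(757,240),(638,228)]: pr("scene",170+u/4,150+v/4,90)
for u,v in [(104,88),(187,76),(209,115),(119,128)]: pr("side",150+u/2.7,115+v/2.7,90)
print("tray corners")
for u,v in [(158,119),(467,181),(402,298),(66,215)]: pr("scene",170+u/4,150+v/4,16)
```

```text
disc
scene [ 474.4 -242.    17. ]
side [ 478.  -244.3   17. ]
ring
scene [482.1 -59.5  17. ]
side [483.5 -65.8  17. ]
probe top
scene [536.5 208.2 162. ]
side [538.3 201.4 162. ]
stand corners
scene [494.5 164.3  90. ]
scene [493.2 254.7  90. ]
scene [582.1 251.4  90. ]
scene [584.5 165.5  90. ]
side [495.8 248.3  90. ]
side [586.4 240.8  90. ]
side [588.1 161.5  90. ]
side [494.3 170.3  90. ]
tray corners
scene [ 380.8 -278.5   16. ]
scene [427.4  15.   16. ]
scene [607.3  -6.5  16. ]
scene [ 551.3 -302.2   16. ]
```

```bash
cat >> h.py <<'E'
def delta(target,s=None):
    s=s or read_state()
    return R.from_quat(s["ee_rot"]).as_matrix().T@(np.asarray(target)-s["position"])
E
python3 - <<'E'
from h import *
print(delta([538,206,248]),R.from_quat(read_state()["ee_rot"]).as_matrix().round(4))
E
```

```text
[ 4.06966268e+02  2.16753099e+02 -9.70325280e-02] [[ 9.127e-01 -4.086e-01 -6.000e-04]
 [-4.086e-01 -9.127e-01 -1.600e-03]
 [ 1.000e-04  1.700e-03 -1.000e+00]]
```

Call:
{"fn": "jog_arm", "kwargs": {
  "increments": [
    [0.045, 0.024, 0, 0],
    [0.095, 0.05, 0, 0],
    [0.145, 0.077, 0, 0],
    [0.195, 0.104, 0, 0],
    [0.245, 0.13, 0, 0],
    [0.295, 0.157, 0, 0],
    [0.345, 0.184, 0, 0],
    [0.385, 0.205, 0, 0],
    [0.407, 0.217, 0, 0],
    [0.407, 0.217, 0, 0]
  ],
  "hand": 1
}}

```text
clock: 1.4
position: [538.5, 204.2, 247.3]
ee_rot: [0.978, -0.21, -0.001, 0.001]
contact_force: [1.0, 0.6, 0.3]
gripper_width: 85.3
```

```bash
cat > look.py <<'E'
from h import *
import sys,json
n=sys.argv[1]
s=read_state();im=get_image("wrist");cv2.imwrite(f"pics/{n}.png",im[:,:,::-1])
import pickle;pickle.dump(s,open(f"pics/{n}.pkl","wb"))
print({k:np.round(s[k],4) for k in ["clock","position","ee_rot","contact_force","wrist_torque","gripper_width"]})
E
python3 look.py w1
```

```text
{'clock': np.float64(1.4), 'position': array([538.5137, 204.2234, 247.3163]), 'ee_rot': array([ 9.776e-01, -2.105e-01, -5.000e-04,  1.200e-03]), 'contact_force': array([0.9758, 0.6345, 0.2663]), 'wrist_torque': array([ 0.0359, -0.0037,  0.0184]), 'gripper_width': np.float64(85.254)}
```

View pics/w1.png

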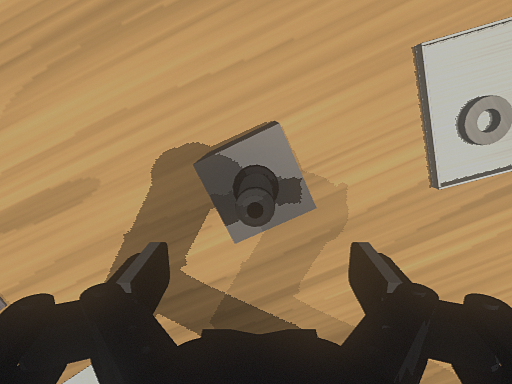

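Run:
```python
from h import *
import pickle
s=pickle.load(open("pics/w1.pkl","rb"))
print("top",atz("wrist",255,209,162,s),"flange",atz("wrist",255.5,186,98,s))
for u,v in [(276,128),(316,208),(235,243),(195,162)]: print("stand",atz("wrist",u,v,90,s).round(1))
im=cv2.imread("pics/w1.png")[110:260,180:330]
cv2.imwrite("pics/w1c.png",cv2.resize(im,None,fx=4,fy=4,interpolation=cv2.INTER_CUBIC))
```

```text
top [538.30222027 206.7823252  162.        ] flange [540.10923236 206.12602958  98.        ]
stand [580.7 166.9  90. ]
stand [493.2 161.6  90. ]
stand [492.3 251.   90. ]
stand [583.4 249.6  90. ]
```

View pics/w1c.png

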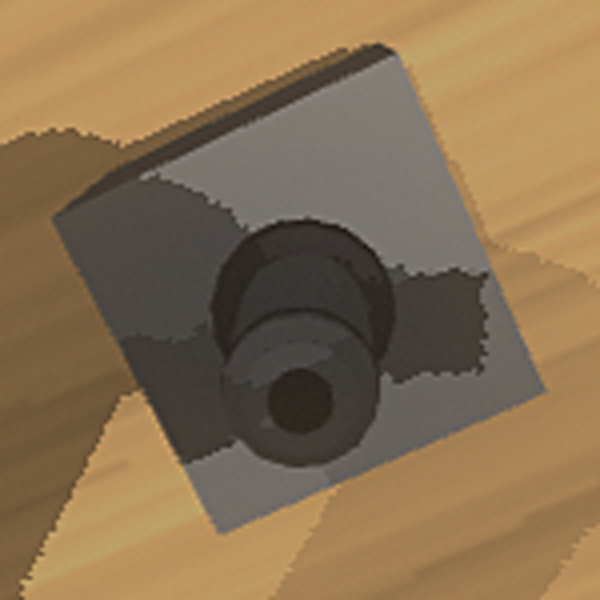

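Run:
```python
from h import *
print(delta([538.8,206.6,126]), read_state()["joints"])
```

```text
[  0.21722081  -1.93067047 121.41850621] [ 6.45859001e-01  3.02788389e-01 -1.16653255e-01  6.72711675e-04
 -1.15358063e+00  5.02006287e-01]
```

Call:
{"fn": "jog_arm", "kwargs": {
  "increments": [
    [0, -0.002, 0.02, 0],
    [0, -0.002, 0.045, 0],
    [0, -0.002, 0.07, 0],
    [0, -0.002, 0.09, 0],
    [0, -0.002, 0.105, 0],
    [0, -0.002, 0.116, 0],
    [0, -0.002, 0.1214, 0],
    [0, -0.002, 0.1214, 0],
    [0, -0.002, 0.1214, 0]
  ]
}}

```text
clock: 2.58
position: [539.0, 206.9, 126.6]
ee_rot: [0.978, -0.21, -0.0, 0.001]
contact_force: [-0.8, 0.9, -0.3]
gripper_width: 85.1
```

```bash
python3 look.py w2
```

```text
{'clock': np.float64(2.575), 'position': array([539.0148, 206.945 , 126.6447]), 'ee_rot': array([ 9.778e-01, -2.097e-01, -0.000e+00,  6.000e-04]), 'contact_force': array([-0.8034,  0.8832, -0.2925]), 'wrist_torque': array([ 0.0565, -0.0454, -0.0211]), 'gripper_width': np.float64(85.1221)}
```

View pics/w2.png

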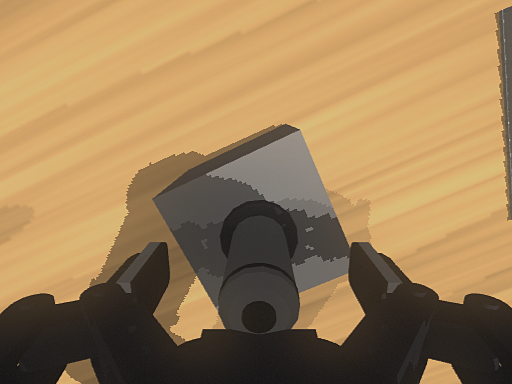

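Probe centred between the pads (axis column ~259; jaws 168/350, mid 259). Close.

Call:
{"fn": "jog_arm", "kwargs": {
  "increments": [
    [0, 0, 0, 0],
    [0, 0, 0, 0],
    [0, 0, 0, 0],
    [0, 0, 0, 0],
    [0, 0, 0, 0],
    [0, 0, 0, 0],
    [0, 0, 0, 0],
    [0, 0, 0, 0]
  ],
  "hand": -1
}}

```text
clock: 3.62
position: [539.3, 207.1, 127.0]
ee_rot: [0.978, -0.21, 0.0, 0.0]
contact_force: [0.3, -0.3, 4.0]
gripper_width: 28.8
```

```bash
python3 look.py w3
```

```text
{'clock': np.float64(3.625), 'position': array([539.2645, 207.0559, 126.9561]), 'ee_rot': array([ 9.778e-01, -2.097e-01,  3.000e-04,  3.000e-04]), 'contact_force': array([ 0.2524, -0.2595,  4.0324]), 'wrist_torque': array([0.1718, 0.036 , 0.0235]), 'gripper_width': np.float64(28.8486)}
```

View pics/w3.png

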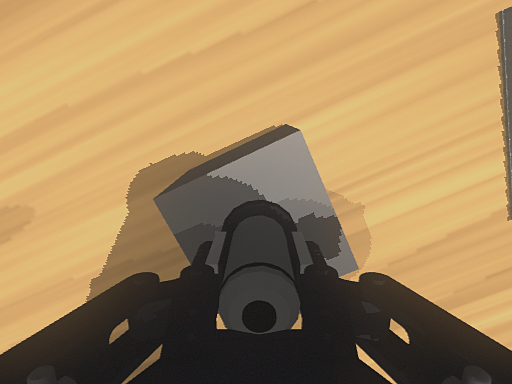

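Call:
{"fn": "jog_arm", "kwargs": {
  "increments": [
    [0, 0, -0.008, 0],
    [0, 0, -0.022, 0],
    [0, 0, -0.038, 0],
    [0, 0, -0.054, 0],
    [0, 0, -0.07, 0],
    [0, 0, -0.086, 0],
    [0, 0, -0.1, 0],
    [0, 0, -0.112, 0],
    [0, 0, -0.12, 0],
    [0, 0, -0.12, 0]
  ]
}}

```text
clock: 4.92
position: [539.4, 207.3, 247.5]
ee_rot: [0.978, -0.21, 0.001, -0.0]
contact_force: [0.0, 1.0, -2.6]
gripper_width: 28.7
```

```bash
python3 look.py w4;python3 - <<'E'
from h import *
print(delta([476.5,-243,246]))
im=get_image("side");cv2.imwrite("pics/s4.png",im[:,:,::-1])
E
```

```text
{'clock': np.float64(4.925), 'position': array([539.3773, 207.2987, 247.5036]), 'ee_rot': array([ 9.778e-01, -2.097e-01,  6.000e-04, -0.000e+00]), 'contact_force': array([ 0.0037,  0.9878, -2.6422]), 'wrist_torque': array([0.0345, 0.0454, 0.0346]), 'gripper_width': np.float64(28.6953)}
[127.57087671 436.20754026   1.13867674]
```

View pics/w4.png

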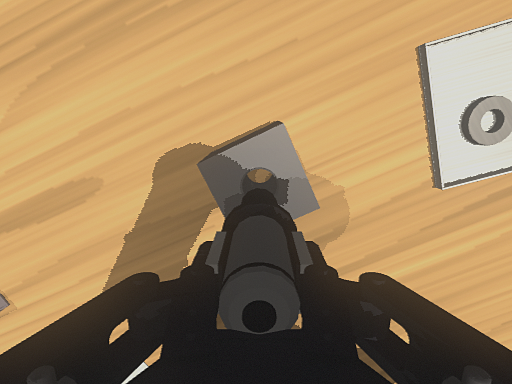

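View pics/s4.png

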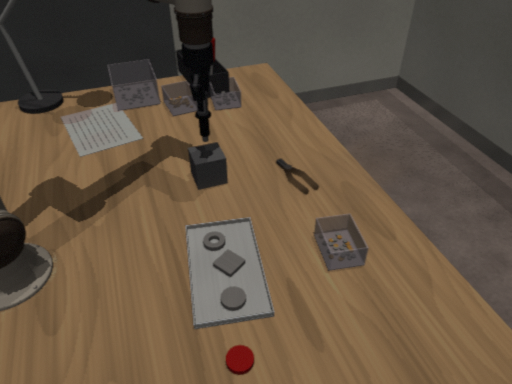

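Call:
{"fn": "jog_arm", "kwargs": {
  "increments": [
    [0.001, 0.03, 0, 0],
    [0.003, 0.08, 0, 0],
    [0.006, 0.135, 0, 0],
    [0.008, 0.19, 0, 0],
    [0.01, 0.245, 0, 0],
    [0.012, 0.3, 0, 0],
    [0.014, 0.355, 0, 0],
    [0.016, 0.4, 0, 0],
    [0.018, 0.428, 0, 0],
    [0.018, 0.436, 0, 0]
  ]
}}

```text
clock: 6.28
position: [375.5, -199.0, 246.6]
ee_rot: [0.977, -0.211, -0.001, 0.001]
contact_force: [0.1, 0.7, -1.7]
gripper_width: 28.8
```

Call:
{"fn": "jog_arm", "kwargs": {
  "increments": [
    [0, 0, 0, 0],
    [0, 0, 0, 0],
    [0, 0, 0, 0]
  ]
}}

```text
clock: 6.65
position: [375.9, -198.4, 246.5]
ee_rot: [0.978, -0.21, -0.001, 0.001]
contact_force: [0.1, -0.4, -1.9]
gripper_width: 28.5
```

```bash
python3 look.py w5; python3 -c "
import cv2
cv2.imwrite('pics/w5c.png',cv2.resize(cv2.imread('pics/w5.png')[40:240,160:360],None,fx=3,fy=3,interpolation=cv2.INTER_CUBIC))"
```

```text
{'clock': np.float64(6.65), 'position': array([ 375.8912, -198.3622,  246.5269]), 'ee_rot': array([ 9.776e-01, -2.103e-01, -7.000e-04,  6.000e-04]), 'contact_force': array([ 0.1111, -0.4412, -1.9253]), 'wrist_torque': array([0.0183, 0.007 , 0.0101]), 'gripper_width': np.float64(28.545)}
```

View pics/w5.png

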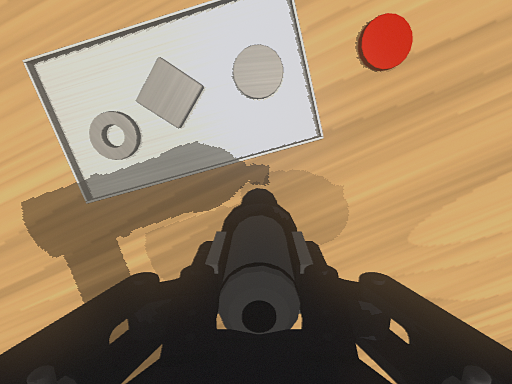

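View pics/w5c.png

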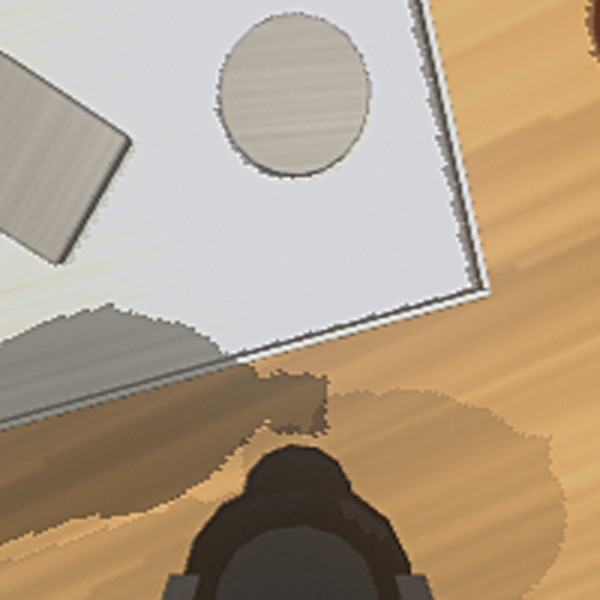

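Run:
```python
from h import *
import pickle
s=pickle.load(open("pics/w5.pkl","rb"))
d=atz("wrist",258.3,71.3,17,s);print("disc",d, "delta",delta([d[0],d[1],246.5],s))
for e in [(232.5,71),(283.5,71),(258.5,44.5),(258.5,98)]: print(atz("wrist",*e,17,s)-d)
T=R.from_quat(s["ee_rot"]).as_matrix();p=s["position"]
W=lambda v:T@np.array(v,float)+p
# barrel end edge (x=+14, tip+20 ->95 below tcp) and start at tip (9, 115), flange edge, top centre
for v in [(14,0,95),(9,0,115),(22,0,31),(22,0,37),(0,0,-36)]: print(v,np.round(proj("wrist",W(v),s),1))
```

```text
disc [ 477.03606205 -244.18292615   17.        ] delta [ 1.11039544e+02  1.66748754e-01 -1.00717827e-01]
[11.98445614 25.78448928  0.        ]
[-11.1529657  -25.43964986   0.        ]
[ 24.4357475  -11.28810228   0.        ]
[-25.63311344  11.34545728   0.        ]
(14, 0, 95) [258.3 186. ]
(9, 0, 115) [258.4 186.1]
(22, 0, 31) [258.1 199.5]
(22, 0, 37) [258.1 196.5]
(0, 0, -36) [257.7 312.5]
```

Call:
{"fn": "jog_arm", "kwargs": {
  "increments": [
    [0.015, 0, 0, 0],
    [0.035, 0, 0, 0],
    [0.055, 0, 0, 0],
    [0.075, 0, 0, 0],
    [0.092, 0, 0, 0],
    [0.106, 0, 0, 0],
    [0.112, 0, 0, 0],
    [0.112, 0, 0, 0],
    [0.112, 0, 0, 0],
    [0.112, 0, 0, 0]
  ]
}}

```text
clock: 7.95
position: [477.6, -244.4, 246.7]
ee_rot: [0.978, -0.21, -0.001, 0.001]
contact_force: [0.9, -0.5, -2.2]
gripper_width: 28.7
```

```bash
python3 look.py w6
python3 - <<'E'
from h import *
print(delta([477.6,-244.6,140]), delta([477,-244.2,150]))
for n in ["side","scene"]:
    im=get_image(n);cv2.imwrite(f"pics/{n}6.png",im[:,:,::-1])
a=cv2.imread("pics/side6.png")[190:340,160:310]; b=cv2.imread("pics/scene6.png")[110:260,140:290]
import numpy as np
cv2.imwrite("pics/c6.png",cv2.resize(np.hstack([a,b]),None,fx=2.6,fy=2.6,interpolation=cv2.INTER_CUBIC))
E
```

```text
{'clock': np.float64(7.95), 'position': array([ 477.5911, -244.3589,  246.6952]), 'ee_rot': array([ 9.776e-01, -2.103e-01, -5.000e-04,  6.000e-04]), 'contact_force': array([ 0.9151, -0.452 , -2.1928]), 'wrist_torque': array([ 0.0335, -0.0136, -0.0094]), 'gripper_width': np.float64(28.718)}
[1.57968492e-01 5.94188819e-02 1.06707147e+02] [-5.61594356e-01 -4.44199518e-02  9.67075749e+01]
```

View pics/c6.png

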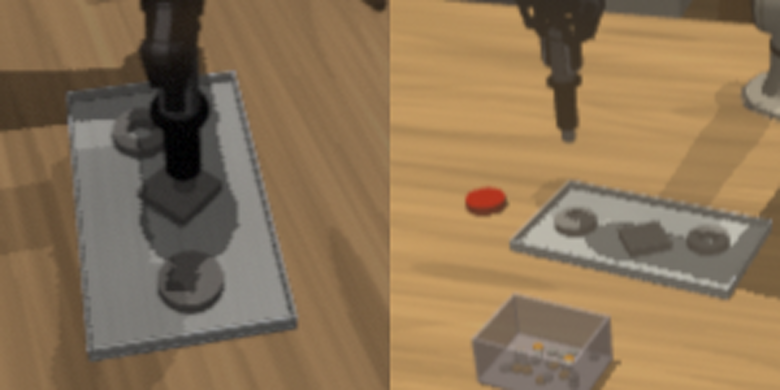

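View pics/w6.png

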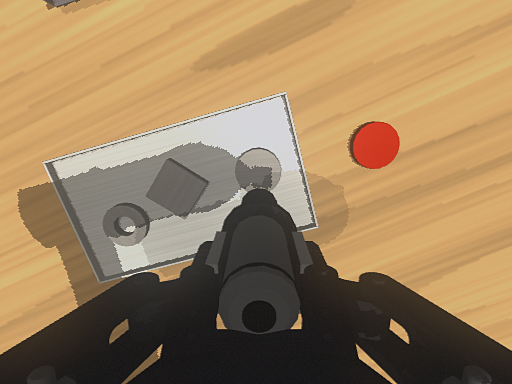

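Upright in both views and over the disc. Descend to just above contact (TCP z ≈ 140, tip ≈ 25).

Call:
{"fn": "jog_arm", "kwargs": {
  "increments": [
    [0, 0, 0.012, 0],
    [0, 0, 0.03, 0],
    [0, 0, 0.048, 0],
    [0, 0, 0.064, 0],
    [0, 0, 0.08, 0],
    [0, 0, 0.092, 0],
    [0, 0, 0.101, 0],
    [0, 0, 0.1065, 0],
    [0, 0, 0.1065, 0],
    [0, 0, 0.1065, 0]
  ]
}}

```text
clock: 9.35
position: [478.0, -244.6, 140.6]
ee_rot: [0.978, -0.21, 0.0, 0.001]
contact_force: [0.6, 0.4, -2.6]
gripper_width: 28.6
```

```bash
python3 look.py w7
python3 - <<'E'
from h import *
for n in ["side","scene"]:
    im=get_image(n);cv2.imwrite(f"pics/{n}7.png",im[:,:,::-1])
a=cv2.imread("pics/side7.png")[250:330,190:270]; b=cv2.imread("pics/scene7.png")[140:220,170:250]
cv2.imwrite("pics/c7.png",cv2.resize(np.hstack([a,b]),None,fx=4.8,fy=4.8,interpolation=cv2.INTER_CUBIC))
print(delta([477.6,-244.4,134]))
E
```

```text
{'clock': np.float64(9.35), 'position': array([ 477.9778, -244.6399,  140.6467]), 'ee_rot': array([ 9.776e-01, -2.103e-01,  0.000e+00,  7.000e-04]), 'contact_force': array([ 0.6408,  0.4464, -2.5604]), 'wrist_torque': array([-0.0179, -0.0076,  0.0023]), 'gripper_width': np.float64(28.6149)}
[-0.32254946 -0.03729303  6.6336808 ]
```

View pics/c7.png

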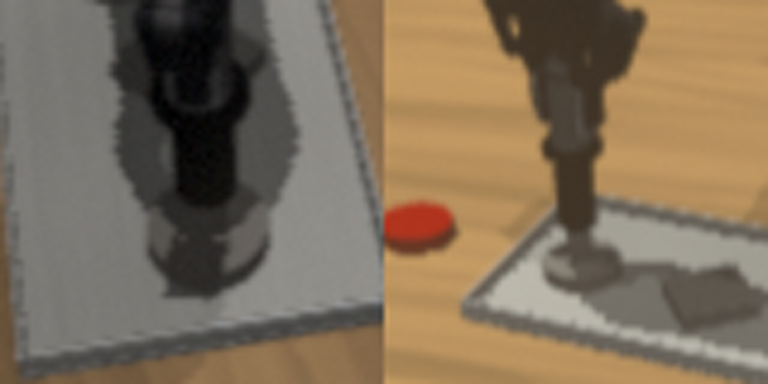

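Call:
{"fn": "jog_arm", "kwargs": {
  "increments": [
    [0, 0, 0.003, 0],
    [0, 0, 0.006, 0],
    [0, 0, 0.006, 0],
    [0, 0, 0.006, 0]
  ]
}}

```text
clock: 10.0
position: [477.9, -244.6, 134.6]
ee_rot: [0.978, -0.21, -0.0, 0.001]
contact_force: [0.6, -1.0, -2.8]
gripper_width: 28.5
```

Call:
{"fn": "jog_arm", "kwargs": {
  "increments": [
    [0, 0, 0.002, 0],
    [0, 0, 0.002, 0],
    [0, 0, 0.002, 0]
  ]
}}

```text
clock: 10.38
position: [477.9, -244.6, 132.6]
ee_rot: [0.978, -0.21, -0.0, 0.001]
contact_force: [-0.3, -0.6, -2.8]
gripper_width: 28.8
```

Call:
{"fn": "jog_arm", "kwargs": {
  "increments": [
    [0, 0, 0.002, 0],
    [0, 0, 0.002, 0],
    [0, 0, 0.002, 0]
  ]
}}

```text
clock: 10.75
position: [478.2, -244.7, 131.0]
ee_rot: [0.978, -0.21, 0.0, 0.001]
contact_force: [0.1, 0.8, 1.8]
gripper_width: 28.6
```

Call:
{"fn": "jog_arm", "kwargs": {
  "increments": [
    [0, 0, 0.0015, 0],
    [0, 0, 0.003, 0],
    [0, 0, 0.003, 0],
    [0, 0, 0.003, 0]
  ]
}}

```text
clock: 11.25
position: [478.2, -244.7, 128.1]
ee_rot: [0.978, -0.21, 0.0, 0.001]
contact_force: [-0.8, 0.2, 1.7]
gripper_width: 28.7
```

```bash
cat > f.py <<'E'
from h import *
F=[];Z=[]
for i in range(12):
    s=read_state();F.append(s["contact_force"]);Z.append(s["position"])
    get_image("wrist")
print(s["clock"],np.mean(F,0).round(2),np.std(F,0).round(2),np.mean(Z,0).round(2),np.std(Z,0).round(2))
E
python3 f.py
```

```text
11.8 [-0.7   0.66  2.46] [0.33 0.43 0.39] [ 478.25 -244.75  128.1 ] [0.01 0.01 0.02]
```

Call:
{"fn": "jog_arm", "kwargs": {
  "increments": [
    [0, 0, 0.0015, 0],
    [0, 0, 0.0032, 0],
    [0, 0, 0.0032, 0],
    [0, 0, 0.0032, 0],
    [0, 0, 0.0032, 0]
  ]
}}

```text
clock: 12.48
position: [478.3, -244.8, 124.9]
ee_rot: [0.978, -0.21, 0.0, 0.001]
contact_force: [-0.8, -0.4, 3.5]
gripper_width: 28.4
```

```bash
python3 f.py
python3 - <<'E'
from h import *
for n in ["side","scene"]:
    im=get_image(n);cv2.imwrite(f"pics/{n}8.png",im[:,:,::-1])
a=cv2.imread("pics/side8.png")[250:330,190:270]; b=cv2.imread("pics/scene8.png")[140:220,170:250]
cv2.imwrite("pics/c8.png",cv2.resize(np.hstack([a,b]),None,fx=4.8,fy=4.8,interpolation=cv2.INTER_CUBIC))
E
python3 look.py w8
```

```text
13.025 [-0.8   0.37  3.71] [0.29 0.47 0.53] [ 478.27 -244.76  124.91] [0.01 0.01 0.03]
{'clock': np.float64(13.175), 'position': array([ 478.2535, -244.751 ,  124.8684]), 'ee_rot': array([ 9.777e-01, -2.102e-01,  4.000e-04,  8.000e-04]), 'contact_force': array([-0.0926,  0.8175,  2.761 ]), 'wrist_torque': array([ 0.1586,  0.2638, -0.0078]), 'gripper_width': np.float64(28.801)}
```

View pics/c8.png

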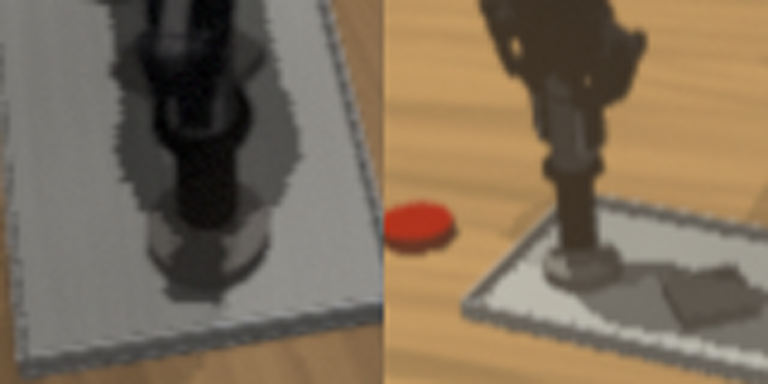

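View pics/w8.png

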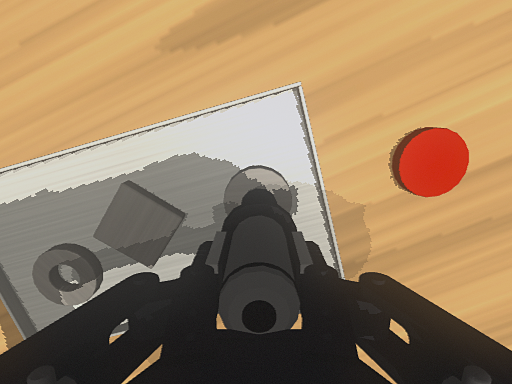

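```bash
python3 -c "
from bench import *
print(job_done());s=read_state();print(s['clock'],s['position'],s['contact_force'])"
```

```text
the job is handed in; nothing more can be done
None
the job is handed in; nothing more can be done
```

I lifted the probe out of its stand, aimed it upright over the solid disc and pressed it down. I handed the job in at about 13.2 s while still holding it there. No verdict came back.

- **Nose depth:** The spring force, averaged over 12 readings, was about 6.2 N (3.7 N measured plus 2.45 N probe weight). That means about 7.9 mm in. From the tool height (124.9 mm, first contact near 132 mm) it is about 7.1 mm, so the two checks differ by 0.8 mm. Both are within 5 to 11 mm.
- **Aim:** The tool stood at (478.3, -244.8) mm. The wrist camera had put the disc's middle at (477.0, -244.2). The probe may sit about 2 mm off in the jaws, and I allowed 1 mm for that.
- **Camera agreement:** For the disc, the side camera agreed with the wrist camera to about 1 mm and the scene camera to about 3 mm. The scene and side cameras differed by up to 7 mm on the probe and ring, so I relied on the wrist camera.
- **Last pictures:** The probe is upright, it and the fingers look clear of the tray, and the disc, ring and square plate look unmoved. The tub and pliers were not in those close-ups. The probe never went near them.

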